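Pin back the sprung tension wheel of the belt-drive board

TASK

Get the belt-drive board ready for a new belt: take the red locking pin from the stand, put it through the hole in the yellow tension wheel and use it to turn the wheel clockwise against its spring, holding the wheel there while you feel for the hidden lock hole underneath with the tip. Push the pin fully home until its collar sits on the wheel, then let go so that the pin alone holds the wheel back. Work gently: do not force the pin or lean on the board, never let the wheel snap back, and leave the other things where they are.

Things in the scene. Friction and masses are not known exactly. Their poses are not given: they have to be found in the camera images.
- board: wooden base board of a belt-drive demonstration, 240 x 280 x 18 mm, fixed; origin at the centre of its underside, z up. It carries the yellow sprung tension wheel and, at its +x corners, a brass motor pulley (axis at x +85, y +105 mm) and a blue pulley 60 mm in diameter (axis at x +80, y -95 mm), both 60 mm high over the table. No belt is fitted.
- axle (a point): point on the vertical axis of the yellow tension wheel (a flat disc 152 mm in diameter, 14 mm thick), level with its top face, 54 mm above the table; 20 mm to -x of the board's centre; axes as the board's. The hub stands 9 mm over the face.
- wheel (a joint): angle of the tension wheel in rad: 0 at rest against its stop, grows as the wheel turns clockwise seen from above, hard stop at 1.25. A spring drives it back to 0: 0.23 N m at rest, 0.37 N m at 0.95 rad (4 to 7 N at the hole). It snaps back if let go unpinned.
- wheel_hole (a point): centre of the mouth of the one round hole, 13 mm in diameter, right through the yellow tension wheel, 55 mm from its axis, on its top face; turns with the wheel. z up, x outward from the wheel's axis. Opposite it, 42 mm from the axis, a black roller 34 mm in diameter stands 17 mm over the face.
- plate_face (a point): point on the wheel's axis at the top face of the flat steel lock plate under the wheel (2 mm gap), 38 mm above the table. The plate, 20 mm thick, has one lock hole, 11.5 mm in diameter, right through, on the same 55 mm circle. Hidden and set anew each time: it meets the wheel hole at some wheel angle from 0.50 to 0.95 rad, found only by feel. This point does not tell where.
- pin_grip (a point): centre (half-way up) of the red handle of the locking pin, z up along the pin. Handle: upright cylinder 18 mm in diameter, 50 mm long, above a steel collar 22 mm in diameter, 4 mm thick. Pin about 80 g. It starts upright in one of the stand's sockets, collar on the stand's top, this point 69 mm above the table. Fully home in the wheel, this point is 83 mm above the table.
- pin_collar (a point): centre of the underside of the pin's collar, 29 mm below the handle's middle, 33 mm above the tip. With the tip standing on the lock plate it is 17 mm above the wheel's face; with the pin fully home it is on the face, 54 mm above the table.
- pin_tip (a point): lower end of the pin's steel shank, 62 mm below the handle's middle. The shank is 10 mm in diameter; its last 6 mm taper to a flat tip 5 mm across.
- stand: wooden pin stand, 200 x 60 x 40 mm, fixed; origin at the centre of its underside; three upright through sockets 14 mm in diameter at x -65, 0 and +65 mm hold the red pin and two axles in any order
- axle_blue: blue-handled spare axle in the stand, outside shaped as the pin but 12 mm thick: leave alone; origin at its lower tip, 7 mm above the table
- axle_grey: grey-handled spare axle, the same: leave alone
- spare_pulley: loose green pulley, 64 mm in diameter, 20 mm high, lying flat; origin at the centre of its underside; leave alone
- screwdriver: loose screwdriver lying at the back; leave alone
- mug: blue mug, 80 mm in diameter, 95 mm high; origin at the centre of its underside; leave alone
- calculator: black calculator, 150 x 80 x 14 mm; origin under its centre; leave alone
- notebook: blue notebook, 210 x 150 x 13 mm; origin under its centre; leave alone
- eraser: white eraser with a blue sleeve, 50 x 22 x 13 mm; origin under its centre; leave alone

How it is judged:
By the outcome, as a careful person would: the job done as asked, in the order asked, and still so for the second after the job is handed in, with the robot touching nothing.
It also fails if it takes over 72 s, if anything falls off the work surface, if the arm or the gripper's body presses on something with over 40 N, if the wrist force passes 120 N, or if a joint passes its speed limit or range.

ROBOT

A 7-joint arm with a two-finger parallel gripper is mounted at the origin on the work surface. World frame = base frame: x ahead of the robot, y to its left, z up, the work surface at z = 0. Lengths are in m, angles in rad, forces in N, time in s.
With the tool pointing down it reaches from about 0.35 to 0.9 m from the base axis. Payload 19.9 kg.
Tool frame: the origin (TCP) lies between the finger pads; the fingertips stand 19 mm ahead of it and the grasp point (between the pads) is the TCP; z points along the fingers, y is the direction in which the jaws open and shut (so a half turn about z gives the same grasp; the last joint's range is limited). The gripper opens to 94 mm and grips with 3 to 60 N. Pads are 16 mm wide; open, the fingers measure 119 mm over their backs; the gripper's body (75 mm by 177 mm) begins 78 mm behind the grasp point.
Start: joints at [-0.042, 0.417, -0.01, 1.614, 0.005, 1.111, -0.053], TCP at [0.625, 0, 0.224] pointing down, gripper open.
Joint ranges: [-2.81, 2.81], [-0.39, 2.02], [-1.27, 1.25], [0.06, 2.57], [-1.19, 4.33], [0.19, 2], [-2.82, 2.82]. Speed limits (rad/s): [1.89, 1.89, 2.39, 2.39, 3.01, 3.01, 3.01].

INTERFACE

Orientations are given as a 3x3 rotation matrix whose columns are the frame's x, y, z axes.
In Python, from rig import robot gives the robot as it stands. Calls block until the motion is done:
- robot.move_ptp(position, orientation): joint-space move of the TCP to a pose.
- robot.move_linear(position, velocity=0.15, frame=None, threshold=None): straight line of the TCP; frame=None keeps the orientation; velocity is the mean speed in m/s. With threshold (N) it stops when the force on the tool has changed by that much, and returns True; else False.
- robot.goto_joints(angles): joint-space move.
- robot.gripper_to(opening): finger opening in m; the grip force is fixed at half the most; returns when the fingers have stopped.
- robot.pause(seconds).
- robot.ik(position, orientation): joint angles nearest the present ones, or None.
- robot.get_state(): the state.
- robot.grab_frame(name): name is "scene" or "side" or "wrist"; returns the picture (400x640x3 uint8, red, green, blue); there is no depth.
- robot.camera_info(name): a dict with "fx", "fy", "cx", "cy" (pixels), "rvec" (rotation vector, rad) and "tvec" (3), from world to camera coordinates, as OpenCV has them. Camera axes: x right, y down, z forward; pixel columns grow to the right and rows downward; lengths in m; the calibration is good to about 2 mm. A picture is of the moment at which its call begins: read the wrist's pose just before it. camera_info takes no time and is no camera call; for the wrist camera it gives the pose at the moment of the call.
A pose or a line that the arm cannot do raises robot.PlanningError and nothing moves.
- robot.sign_off(): hands the job in, once; it reports no verdict.
The state is a dict: "time": time; "qpos": joint angles; "joint_vel": joint speeds; "effort": joint torques, N m; "ee_pos": TCP position; "tool_rot": TCP orientation; "force": force on the tool from outside, world axes, zero at the start; "moment": the same for the moment, N m; "opening": finger opening in m.
Only numpy, scipy, OpenCV 4.12 (cv2) and the standard library are available. Lean on these libraries where they do the work, as an engineer would, in place of code of your own. Each camera call takes 0.05 s, during which the arm holds its last target.

## Working session

There is one attempt and no reset: what is moved stays moved. The work goes in short steps, each a Python script; the robot and the scene stay as the last script left them, time stands still between calls to the robot, and variables do not carry over. Pictures are saved under pics/ and viewed, and the job is handed in when it is done.

```bash
ls; mkdir -p pics
python3 - <<'E'
from rig import robot
import cv2
for n in ["scene","side","wrist"]:
    f=robot.grab_frame(n); cv2.imwrite(f"pics/{n}0.png",f[:,:,::-1]); print(n,robot.camera_info(n))
print(robot.get_state())
E
```

```text
pics
scene {'fx': 450.7215751898663, 'fy': 450.7215751898663, 'cx': 324.0013140581335, 'cy': 204.5136852319813, 'rvec': array([ 2.23678091,  1.25925355, -0.42803991]), 'tvec': array([-0.31098007, -0.3168882 ,  1.67994554])}
side {'fx': 386.8913496644175, 'fy': 386.8913496644175, 'cx': 327.7042901226918, 'cy': 197.35709843586716, 'rvec': array([ 2.23113885, -0.45791404,  0.19678912]), 'tvec': array([-0.50960018,  0.20605112,  1.1022727 ])}
wrist {'fx': 288.44186722025773, 'fy': 288.44186722025773, 'cx': 322.72498636454156, 'cy': 208.1424840492603, 'rvec': array([-2.86685805e+00, -2.71036241e-04,  9.08708791e-04]), 'tvec': array([-0.62467342, -0.02794226,  0.39057635])}
{'time': 0.15, 'qpos': array([-0.04154104,  0.41780927, -0.01029641,  1.61402355,  0.00472241,
        1.11067712, -0.05299694]), 'joint_vel': array([-1.79070123e-05, -1.74210828e-03, -8.06372310e-04, -6.16084211e-04,
       -3.19486838e-04,  1.09670081e-03, -1.35352415e-04]), 'effort': array([ 7.99236568e-04, -8.51532197e+01,  6.39362633e-01, -4.26137459e+01,
       -4.88919730e-02,  1.71691604e-02,  1.51774425e-04]), 'ee_pos': array([6.24740059e-01, 8.59185109e-06, 2.23991423e-01]), 'tool_rot': array([[-5.56883628e-05,  9.99999603e-01, -8.89298574e-04],
       [ 9.99999994e-01,  5.56004356e-05, -9.88969309e-05],
       [-9.88474462e-05, -8.89304075e-04, -9.99999600e-01]]), 'force': array([0.74359093, 0.39862773, 0.75605859]), 'moment': array([0.01407037, 0.00851552, 0.01666836]), 'opening': 0.09386366705854274}
```

View pics/scene0.png

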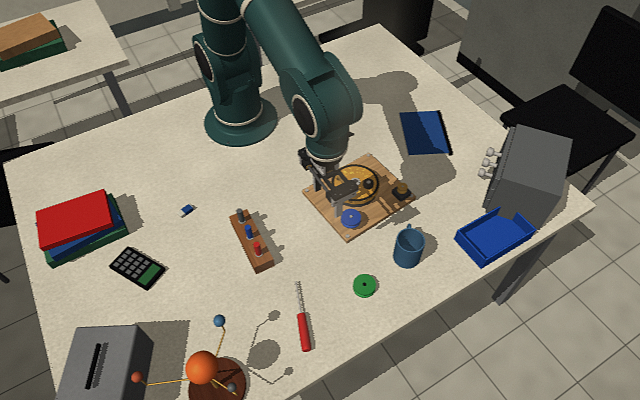

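View pics/side0.png

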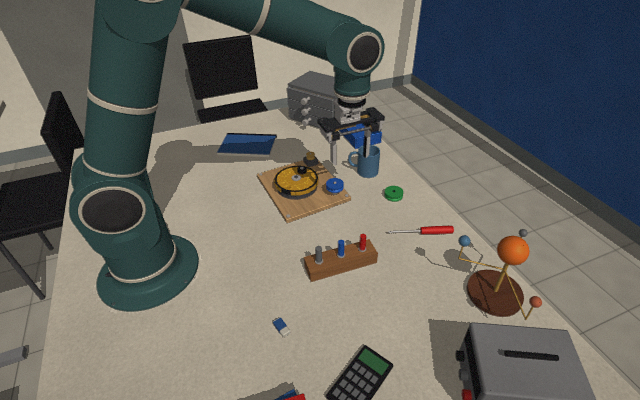

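View pics/wrist0.png

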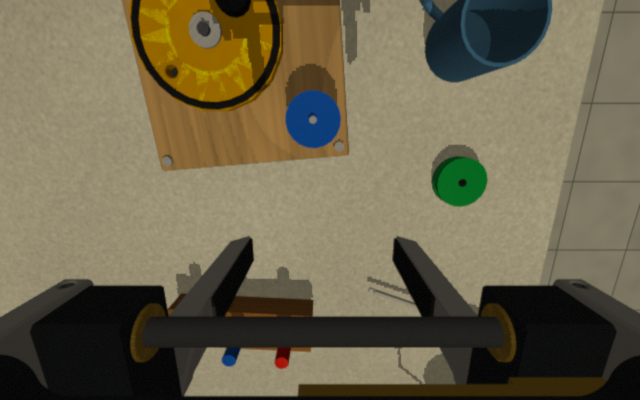

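```bash
cat > h.py <<'E'
import numpy as np, cv2
def ray(ci,u,v,z):
    R,_=cv2.Rodrigues(np.array(ci['rvec'])); t=np.array(ci['tvec']); c=-R.T@t
    d=R.T@np.array([(u-ci['cx'])/ci['fx'],(v-ci['cy'])/ci['fy'],1.])
    return c+d*(z-c[2])/d[2]
def proj(ci,p):
    R,_=cv2.Rodrigues(np.array(ci['rvec'])); q=R@np.array(p)+np.array(ci['tvec'])
    return np.array([q[0]/q[2]*ci['fx']+ci['cx'],q[1]/q[2]*ci['fy']+ci['cy']])
def tri(cis,uvs):
    A=[];b=[]
    S=np.zeros((3,3));s=np.zeros(3)
    for ci,(u,v) in zip(cis,uvs):
        R,_=cv2.Rodrigues(np.array(ci['rvec'])); t=np.array(ci['tvec']); c=-R.T@t
        d=R.T@np.array([(u-ci['cx'])/ci['fx'],(v-ci['cy'])/ci['fy'],1.]); d/=np.linalg.norm(d)
        P=np.eye(3)-np.outer(d,d); S+=P; s+=P@c
    return np.linalg.solve(S,s)
E
python3 - <<'E'
from rig import robot
import cv2,numpy as np
from h import *
ci={n:robot.camera_info(n) for n in ["scene","side","wrist"]}
for n in ["scene","side"]:
    im=cv2.imread(f"pics/{n}0.png")
    box={"scene":(200,200,280,280),"side":(290,220,390,290)}[n]
    c=im[box[1]:box[3],box[0]:box[2]].astype(int)
    m=((c[:,:,2]>120)&(c[:,:,1]<60)&(c[:,:,0]<60)).astype(np.uint8)
    _,_,st,ce=cv2.connectedComponentsWithStats(m); print(n,[(s.tolist(),(k+box[:2]).tolist()) for s,k in zip(st[1:],ce[1:]) if s[4]>5])
    cv2.imwrite(f"pics/{n}0z.png",cv2.resize(im[box[1]-60:box[3],box[0]:box[2]+40],None,fx=4,fy=4,interpolation=cv2.INTER_CUBIC))
w=ci["wrist"]
print("hub",ray(w,203.5,28,.063),"hole",ray(w,172,71,.054),"red",ray(w,282,362,.094),"blue",ray(w,230,360,.094))
for p in [(125,0),(162,170),(349,154),(340,0)]: print(ray(w,*p,.018))
E
```

```text
scene [([53, 42, 7, 14, 46], [255.97826086956522, 246.82608695652175])]
side [([71, 14, 5, 16, 73], [362.972602739726, 241.43835616438355])]
hub [0.50777833 0.17241087 0.063     ] hole [0.46708726 0.13531396 0.054     ] red [ 0.57483522 -0.19831408  0.094     ] blue [ 0.51134025 -0.19536858  0.094     ]
[0.4085019  0.21257504 0.018     ]
[0.42083425 0.02642246 0.018     ]
[0.65749669 0.04648387 0.018     ]
[0.64354203 0.2125428  0.018     ]
```

Run:
```python
from rig import robot
from h import *
ci={n:robot.camera_info(n) for n in ["scene","side","wrist"]}
w=ci["wrist"]; s=robot.get_state(); p=s['ee_pos']; R=s['tool_rot']
Rc,_=cv2.Rodrigues(w['rvec']); C=-Rc.T@w['tvec']; print("cam in tool",R.T@(C-p)); print(R.T@Rc.T)
for dz in [0,.019,.062,.1,.15,.2]: print(dz,proj(w,p+R@[0,0,dz]))
print("red tri",tri([ci['scene'],ci['side']],[(255.98,246.83),(362.97,241.44)]))
for p in [(0.575,-.2),]:
  for Rn in ([[-1,0,0],[0,1,0],[0,0,-1]],[[1,0,0],[0,-1,0],[0,0,-1]]):
    for q in [(p[0],p[1],.2),(p[0],p[1],.08),(.467,.135,.15),(.467,.135,.1),(.451,.172,.1),(.467,.135,.091)]:
      print(q,robot.ik(list(q),np.array(Rn,float)))
```

```text
cam in tool [ 7.91035021e-02  3.66542317e-05 -1.59120976e-01]
[[ 4.39212370e-05 -9.62524082e-01 -2.71196219e-01]
 [ 9.99999970e-01 -2.32476680e-05  2.44463866e-04]
 [-2.41607038e-04 -2.71196221e-01  9.62524052e-01]]
0 [322.59518975 262.63266835]
0.019 [322.60063102 249.7617572 ]
0.062 [322.6098088  228.05243727]
0.1 [322.61558487 214.38961339]
0.15 [322.62116688 201.18580801]
0.2 [322.62528536 191.44385394]
red tri [ 0.57316659 -0.20406223  0.07376512]
(0.575, -0.2, 0.2) [ 0.46373157  0.42226706 -0.2346011   1.67451513  0.10956846  1.05767408
  1.76592687]
(0.575, -0.2, 0.08) [ 0.47081726  0.56853972 -0.24704177  1.75953938  0.17849113  0.83538289
  1.71175809]
(0.467, 0.135, 0.15) [-0.02694217  0.28470437 -0.36626268  2.01334179  0.13245316  0.86586339
  1.10500156]
(0.467, 0.135, 0.1) [-0.04133022  0.36399181 -0.35594801  2.04950636  0.18157414  0.75738287
  1.06246184]
(0.451, 0.172, 0.1) [-0.11022589  0.36049488 -0.37201841  2.05708129  0.18807778  0.75565928
  0.97285346]
(0.467, 0.135, 0.091) [-0.04485444  0.37918348 -0.35275996  2.05484549  0.19122901  0.73806383
  1.05415586]
(0.575, -0.2, 0.2) [ 0.01850692  0.42817852  0.34917109  1.69087667 -0.16436882  1.05143353
 -1.15030322]
(0.575, -0.2, 0.08) [ 0.04490989  0.57598782  0.3185567   1.77532517 -0.23385258  0.827369
 -1.09620412]
(0.467, 0.135, 0.15) [-0.5092037   0.26612987  0.18941228  2.02905493 -0.06584204  0.8520267
 -1.85371572]
(0.467, 0.135, 0.1) [-0.51512294  0.34684751  0.20001497  2.06517351 -0.10050085  0.73847738
 -1.82309375]
(0.451, 0.172, 0.1) [-0.57983867  0.34043428  0.17749221  2.07256393 -0.08798029  0.73547529
 -1.91781982]
(0.467, 0.135, 0.091) [-0.51544808  0.36248228  0.20098456  2.07043964 -0.10778106  0.71824407
 -1.81671209]
```

View pics/scene0z.png

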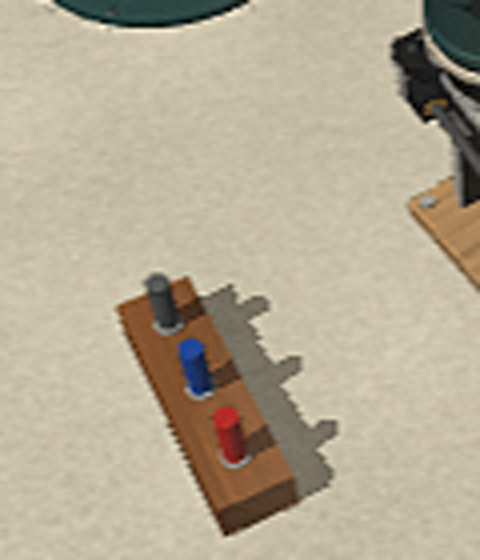

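Run:
```python
from rig import robot
from h import *
R=np.array([[-1,0,0],[0,1,0],[0,0,-1.]])
robot.move_ptp([.574,-.203,.19],R)
s=robot.get_state(); print(s['time'],s['ee_pos'],s['force'])
ci=robot.camera_info("wrist"); f=robot.grab_frame("wrist"); cv2.imwrite("pics/w1.png",f[:,:,::-1])
np.save("ci1.npy",ci,allow_pickle=True)
```

```text
1.8083 [ 0.57417366 -0.20257086  0.19004867] [ 0.10591634  0.27412718 -0.19540393]
```

View pics/w1.png

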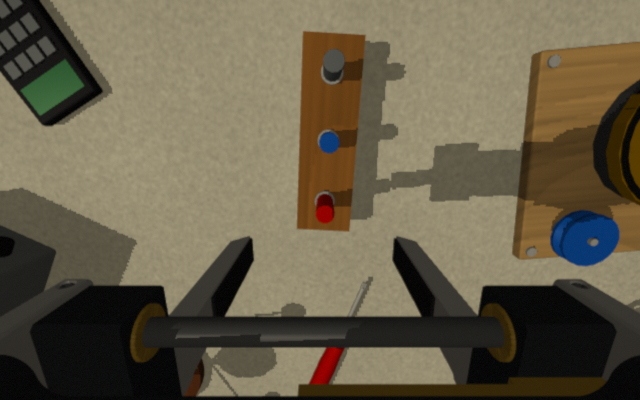

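Run:
```python
from h import *
ci=np.load("ci1.npy",allow_pickle=True).item()
im=cv2.imread("pics/w1.png"); cv2.imwrite("pics/w1z.png",cv2.resize(im[120:240,280:380],None,fx=5,fy=5,interpolation=cv2.INTER_CUBIC))
for p in [(.574,-.203,.094),(.574,-.203,.044),(.574,-.203,.069)]: print(proj(ci,p))
c=im.astype(int); m=((c[:,:,2]>100)&(c[:,:,1]<60)&(c[:,:,0]<60)); m[:180]=0; m[230:]=0
ys,xs=np.nonzero(m); print(xs.min(),xs.max(),ys.min(),ys.max(),xs.mean(),ys.mean())
```

```text
[322.12397619 215.23285544]
[322.21896116 201.72773878]
[322.17539524 207.92201108]
315 334 199 223 323.88581314878894 214.03460207612457
```

View pics/w1z.png

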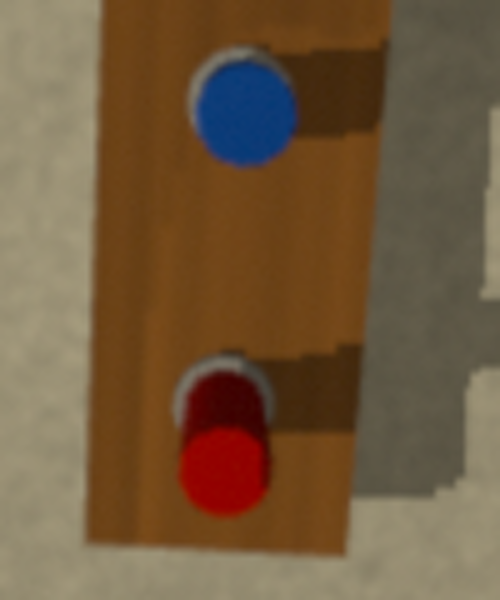

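Run:
```python
from rig import robot
from h import *
robot.move_linear([.573,-.2003,.077],velocity=.12,threshold=8)
s=robot.get_state(); print(s['time'],s['ee_pos'],s['force'])
robot.gripper_to(.012)
s=robot.get_state(); print(s['time'],s['ee_pos'],s['force'],s['moment'],s['opening'])
z=s['ee_pos'].copy(); z[2]+=.08
print(robot.move_linear(z.tolist(),velocity=.1))
s=robot.get_state(); print(s['time'],s['ee_pos'],s['force'],s['moment'],s['opening'])
ci=robot.camera_info("wrist"); f=robot.grab_frame("wrist"); cv2.imwrite("pics/w2.png",f[:,:,::-1])
np.save("ci2.npy",ci,allow_pickle=True)
```

```text
2.95 [ 0.57344487 -0.20042111  0.07772865] [-0.20897642 -0.74567787  0.46489773]
4.1167 [ 0.57299979 -0.2003343   0.0770089 ] [ 0.18274547  1.30293688 -0.33096923] [ 0.00123724 -0.10343015  0.01877887] 0.016848352122203137
False
5.0667 [ 0.57265087 -0.20026563  0.15636358] [ 0.26127615 -0.55461171 -0.49669198] [ 0.07014711 -0.0308123  -0.06827582] 0.016306436964546714
```

View pics/w2.png

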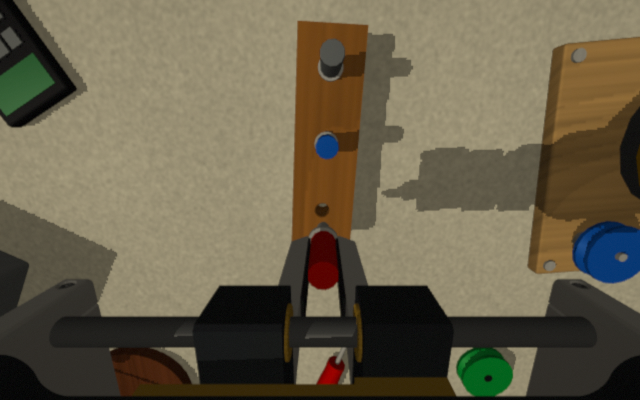

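Run:
```python
from rig import robot
from h import *
R=np.array([[-1,0,0],[0,1,0],[0,0,-1.]])
robot.move_ptp([.512,.137,.185],R)
s=robot.get_state(); print(s['time'],s['ee_pos'],s['force'])
ci=robot.camera_info("wrist"); f=robot.grab_frame("wrist"); cv2.imwrite("pics/w3.png",f[:,:,::-1])
np.save("ci3.npy",ci,allow_pickle=True)
cv2.imwrite("pics/w3z.png",cv2.resize(f[80:300,210:460,::-1],None,fx=3,fy=3,interpolation=cv2.INTER_CUBIC)[:600])
```

```text
6.4167 [0.51248441 0.13573377 0.18481067] [ 0.36328805 -0.30348051 -0.38644999]
```

View pics/w3.png

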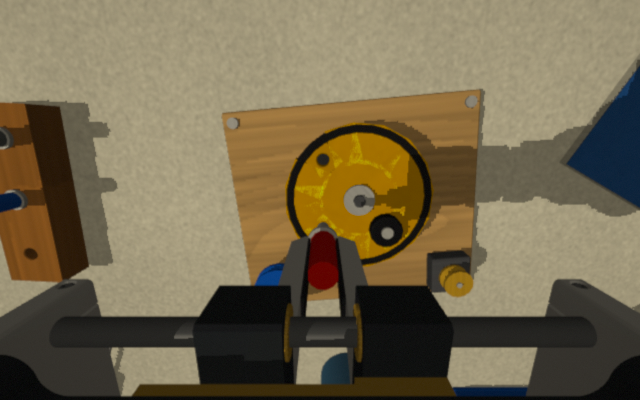

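View pics/w3z.png

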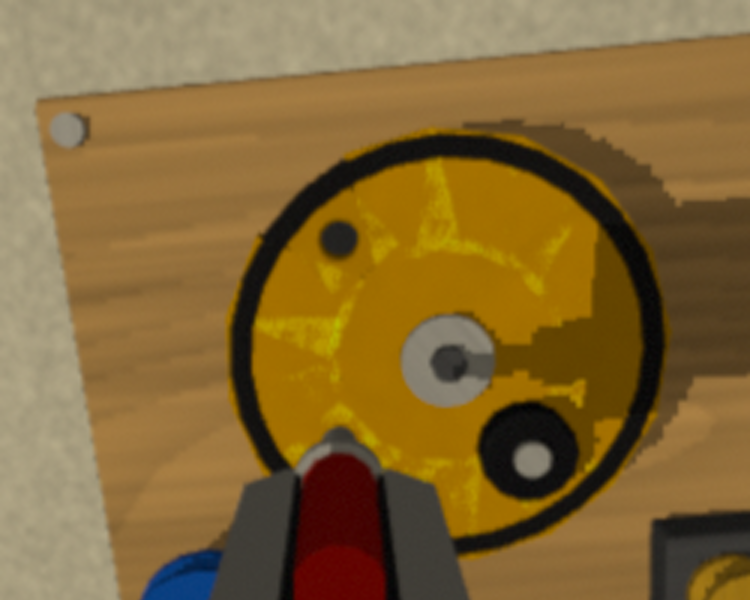

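Run:
```python
from rig import robot
from h import *
ci=np.load("ci3.npy",allow_pickle=True).item()
h=ray(ci,322.4,159.5,.054); hub=ray(ci,359.2,200.2,.063); print(h,hub,np.linalg.norm(h[:2]-hub[:2]),np.arctan2(*(h-hub)[1::-1]))
s=robot.get_state(); p=s['ee_pos'];R=s['tool_rot']; print(R)
for d in [0,.033,.037,.070]: print(d,proj(ci,p+R@[0,0,d]))
# wheel outline centre: yellow mask
im=cv2.imread("pics/w3.png");hsv=cv2.cvtColor(im,cv2.COLOR_BGR2HSV)
print(hub, proj(ci,[*hub[:2],.054]))
```

```text
[0.46487404 0.13555666 0.054     ] [0.5044876  0.17244825 0.063     ] 0.05413154565053787 -2.3917584283275186
[[-9.99998104e-01  1.94367262e-03 -1.21215129e-04]
 [ 1.94371263e-03  9.99998056e-01 -3.30808322e-04]
 [ 1.20571911e-04 -3.31043302e-04 -9.99999938e-01]]
0 [322.35386396 262.42078984]
0.033 [322.42236314 241.55093829]
0.037 [322.42925932 239.44985983]
0.07 [322.47777878 224.66728791]
[0.5044876  0.17244825 0.063     ] [358.14569481 198.07058425]
```

Run:
```python
from rig import robot
from h import *
robot.move_linear([.4648,.1351,.145],velocity=.12)
s=robot.get_state(); print(s['time'],s['ee_pos'],s['force'])
for n in ["wrist","side"]:
  ci=robot.camera_info(n); f=robot.grab_frame(n); cv2.imwrite(f"pics/{n}4.png",f[:,:,::-1]); np.save(f"ci4{n}.npy",ci,allow_pickle=True)
  print(n,proj(ci,[.4648,.1351,.075]),proj(ci,[.4648,.1351,.054]))
  x,y=proj(ci,[.4648,.1351,.054]).astype(int)
  cv2.imwrite(f"pics/{n}4z.png",cv2.resize(f[max(0,y-60):y+40,x-65:x+65,::-1],None,fx=6,fy=6,interpolation=cv2.INTER_CUBIC))
```

```text
7.1333 [0.4655582  0.13505115 0.14545041] [-0.28929148 -0.79511455 -0.00623861]
wrist [322.66582333 223.50776105] [322.66974891 216.04339382]
side [287.1065277 181.928811 ] [287.60491041 186.8790922 ]
```

View pics/wrist4z.png

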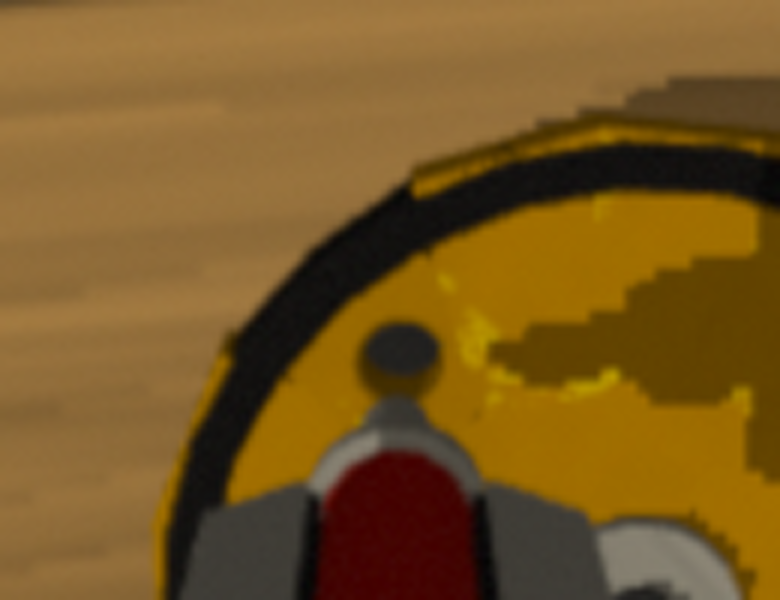

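View pics/side4z.png

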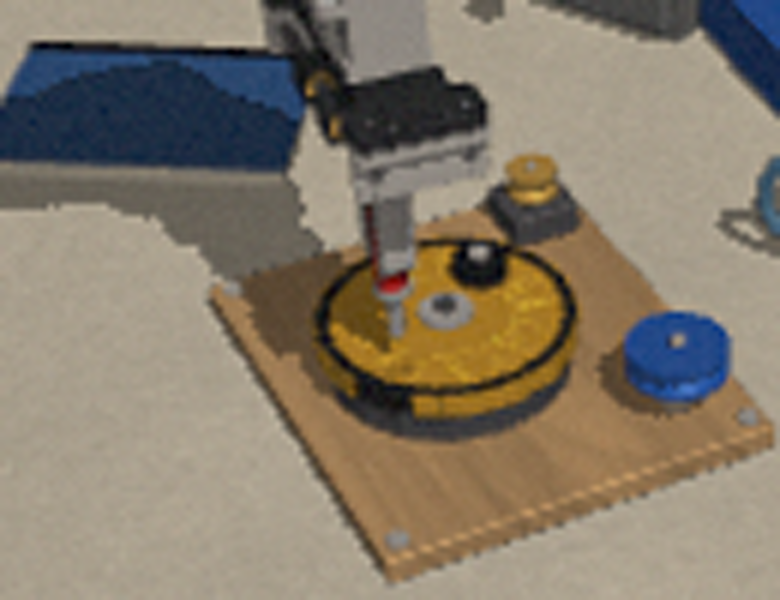

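Run:
```python
from rig import robot
from h import *
robot.move_linear([.4644,.1355,.128],velocity=.06)
robot.pause(.2)
s=robot.get_state(); print(s['time'],s['ee_pos'],s['force'],s['moment'])
print(robot.move_linear([.4644,.1355,.111],velocity=.025,threshold=5))
s=robot.get_state(); print(s['time'],s['ee_pos'],s['force'],s['moment'])
robot.pause(.2)
s=robot.get_state(); print(s['time'],s['ee_pos'],s['force'],s['moment'])
```

```text
7.8667 [0.46453668 0.1355632  0.12819398] [ 0.81661745 -0.18489885 -0.87368769] [ 0.09499314 -0.09519447  0.00018742]
False
8.7 [0.46446006 0.13555633 0.11107513] [-0.37607486 -0.2367985  -0.25819538] [ 0.09524116 -0.03017619  0.00870133]
8.9 [0.46447395 0.13552859 0.11113196] [ 0.11552692 -0.57685404 -0.76256887] [ 0.10041302 -0.0502421  -0.02459525]
```

Run:
```python
from rig import robot
from h import *
s=robot.get_state();p=s['ee_pos']
print(robot.move_linear([.4644,.1355,.103],velocity=.015,threshold=4))
s=robot.get_state(); print(s['time'],s['ee_pos'],s['force'],s['moment'])
robot.move_linear([.4644,.1355,.1105],velocity=.03)
f=robot.grab_frame("side"); cv2.imwrite("pics/side5z.png",cv2.resize(f[120:260,220:370,::-1],None,fx=4,fy=4,interpolation=cv2.INTER_CUBIC))
s=robot.get_state(); print(s['time'],s['ee_pos'],s['force'],s['moment'])
```

```text
True
9.25 [0.46469109 0.13557462 0.10758524] [-1.18035344 -0.72397387  6.77634017] [-0.00244034  0.09777739 -0.03728669]
9.5583 [0.46432026 0.13545907 0.11043272] [-1.52701432  0.37146312 -0.55732838] [ 0.03956768 -0.05966677  0.05409935]
```

View pics/side5z.png

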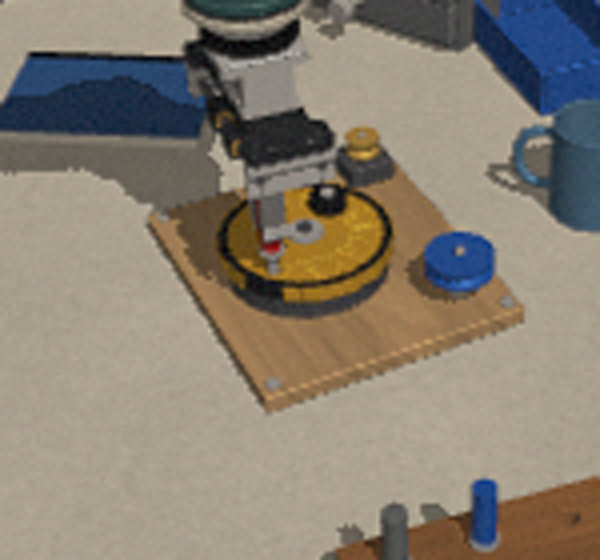

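Run:
```python
from h import *
from scipy.optimize import least_squares
ci=np.load("ci3.npy",allow_pickle=True).item()
im=cv2.imread("pics/w3.png")
# sample radially around approx hub; find black ring dark pixels
c0=np.array([.5045,.1724]); pts={'in':[], 'out':[]}
g=im.astype(float)
for a in np.deg2rad(np.arange(0,360,6)):
    prof=[]; rs=np.arange(.055,.085,.0005)
    for r in rs:
        u,v=proj(ci,[*(c0+r*np.array([np.cos(a),np.sin(a)])),.054])
        prof.append(cv2.getRectSubPix(im,(1,1),(float(u),float(v)))[0,0].astype(float))
    prof=np.array(prof); sat=prof[:,2]-prof[:,0]   # R-B: yellow high, black low
    print(int(np.rad2deg(a)),' '.join('%d'%x for x in sat[::3]))
```

```text
0 92 61 38 23 14 11 10 9 9 9 9 9 10 9 9 10 9 9 9 9 8
6 167 165 163 162 162 163 162 160 154 98 21 4 3 20 80 106 79 69 61 55 47
12 176 173 175 173 166 166 165 163 154 90 16 5 3 25 93 124 93 85 86 84 84
18 161 162 162 162 162 162 162 162 150 96 15 5 4 16 72 101 87 85 85 86 85
24 31 86 134 157 164 163 163 163 150 83 12 2 4 25 86 107 90 85 84 85 86
29 1 -1 -2 3 35 100 154 166 159 106 18 3 4 15 79 129 104 92 90 88 85
36 16 7 2 1 0 2 43 126 147 86 14 3 2 27 107 123 95 91 92 93 92
42 21 14 4 1 2 1 11 85 145 108 21 5 3 13 66 95 87 87 89 92 93
48 1 1 1 1 2 7 60 133 145 77 10 4 4 21 105 110 91 87 87 87 87
54 2 3 7 32 82 97 101 132 157 92 16 3 3 16 91 126 91 86 86 89 90
59 95 99 100 100 100 116 142 160 143 62 7 2 4 26 91 80 75 91 92 87 85
66 100 100 110 135 156 163 164 163 146 64 8 3 4 20 71 70 61 70 82 92 93
72 99 100 100 100 100 100 100 99 100 40 6 1 2 35 126 111 66 62 77 89 93
78 99 99 100 100 99 99 100 100 85 30 2 0 1 19 76 65 56 57 56 70 91
84 100 99 99 99 100 100 100 99 81 25 1 2 1 22 68 53 51 52 51 54 52
90 100 100 101 100 100 101 101 99 78 25 2 2 0 30 71 58 55 55 56 55 55
96 100 101 100 
[... 2359 characters left out ...]
9
294 162 162 162 162 163 163 163 160 110 20 2 2 13 80 115 97 95 95 95 96 97
300 162 163 164 165 165 164 162 160 126 33 4 3 5 48 119 107 97 98 98 99 98
306 55 49 50 56 95 130 160 165 122 24 6 4 6 19 42 28 14 11 10 10 9
312 46 52 62 71 70 68 73 64 43 17 6 6 9 9 9 9 9 9 9 9 8
318 67 68 68 68 67 69 69 64 66 64 66 64 60 52 33 8 1 1 4 8 8
324 68 67 68 67 67 68 69 68 67 67 67 68 67 68 67 67 67 67 66 65 63
330 66 67 67 68 68 68 68 69 68 67 68 68 68 69 69 69 67 70 74 81 91
336 16 29 46 58 63 66 66 66 65 65 66 67 68 67 68 70 80 97 99 97 98
342 9 10 10 7 6 4 1 4 10 16 32 48 59 63 63 63 67 81 96 98 99
348 9 8 9 9 10 8 9 9 9 9 10 9 9 9 8 6 6 5 3 0 3
354 11 9 9 10 9 9 9 10 9 10 9 9 9 8 10 10 10 8 10 9 10
```

```bash
cat >> h.py <<'E'
AX=np.array([.5053,.1722]); R0=.055; PHI0=-2.410
def P(psi,z,r=R0): a=PHI0-psi; return [AX[0]+r*np.cos(a),AX[1]+r*np.sin(a),z]
def rep(s,psi):
    a=PHI0-psi; er=np.array([np.cos(a),np.sin(a)]); et=np.array([np.sin(a),-np.cos(a)]) # clockwise tangent
    d=s['ee_pos'][:2]-AX; f=s['force'][:2]
    ac=(PHI0-np.arctan2(d[1],d[0]))%(2*np.pi); ac=ac-2*np.pi if ac>3.2 else ac
    print("t%.2f psi%.3f act%.3f r%.4f z%.4f Fr%.1f Ft%.1f Fz%.1f M%s"%(s['time'],psi,ac,np.hypot(*d),s['ee_pos'][2],f@er,f@et,s['force'][2],np.round(s['moment'],2)))
E
python3 - <<'E'
from rig import robot
from h import *
for psi in [.03,.09,.17]:
    robot.move_linear(P(psi,.1105),velocity=.03); s=robot.get_state(); rep(s,psi)
    if np.linalg.norm(s['force'])>20: break
f=robot.grab_frame("side"); cv2.imwrite("pics/side6z.png",cv2.resize(f[120:260,220:370,::-1],None,fx=4,fy=4,interpolation=cv2.INTER_CUBIC))
E
```

```text
t9.81 psi0.030 act0.030 r0.0550 z0.1104 Fr-0.8 Ft-1.2 Fz-1.5 M[-0.04 -0.24  0.01]
t10.07 psi0.090 act0.089 r0.0549 z0.1105 Fr-0.4 Ft-3.7 Fz-3.2 M[-0.71 -0.96 -0.01]
t10.37 psi0.170 act0.168 r0.0549 z0.1106 Fr-2.4 Ft-4.3 Fz-2.6 M[-0.63 -1.18 -0.01]
```

View pics/side6z.png

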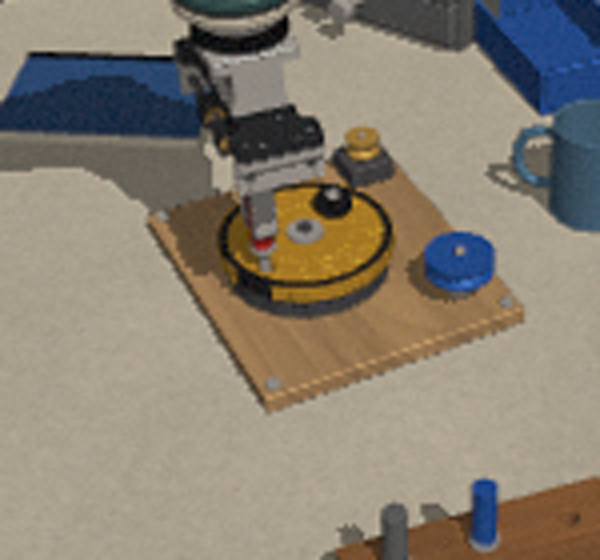

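Run:
```python
from rig import robot
from h import *
for psi in [.25,.33,.41,.48]:
    robot.move_linear(P(psi,.1105),velocity=.03); s=robot.get_state(); rep(s,psi)
    if np.linalg.norm(s['force'])>20: break
f=robot.grab_frame("wrist"); cv2.imwrite("pics/w7z.png",cv2.resize(f[100:300,220:470,::-1],None,fx=3,fy=3,interpolation=cv2.INTER_CUBIC))
```

```text
t10.72 psi0.250 act0.246 r0.0548 z0.1106 Fr-2.5 Ft-5.5 Fz-0.8 M[-0.78 -1.34 -0.  ]
t11.02 psi0.330 act0.325 r0.0548 z0.1106 Fr-1.8 Ft-3.7 Fz-0.9 M[-0.85 -1.24 -0.07]
t11.32 psi0.410 act0.404 r0.0549 z0.1106 Fr-3.1 Ft-5.4 Fz-0.8 M[-1.05 -1.29 -0.04]
t11.59 psi0.480 act0.473 r0.0549 z0.1106 Fr-2.9 Ft-6.6 Fz-0.5 M[-1.17 -1.25 -0.06]
```

View pics/w7z.png

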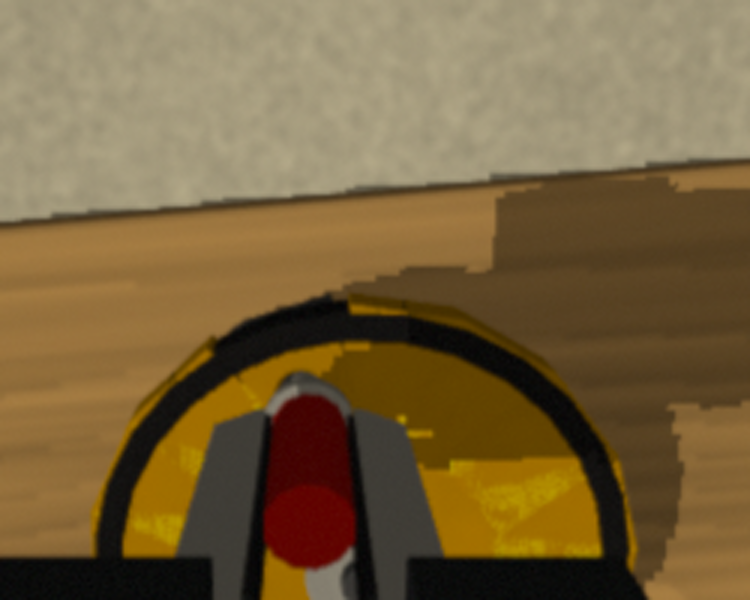

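Run:
```python
from rig import robot
from h import *
f=robot.grab_frame("wrist"); cv2.imwrite("pics/w8z.png",cv2.resize(f[210:295,280:370,::-1],None,fx=7,fy=7,interpolation=cv2.INTER_CUBIC))
f=robot.grab_frame("side"); cv2.imwrite("pics/side8z.png",cv2.resize(f[150:210,250:330,::-1],None,fx=9,fy=9,interpolation=cv2.INTER_CUBIC))
s=robot.get_state(); rep(s,.48); print(s['tool_rot'],s['opening'])
```

```text
t11.74 psi0.480 act0.470 r0.0549 z0.1106 Fr-3.0 Ft-5.0 Fz-0.4 M[-1.16 -1.24 -0.04]
[[-9.99999907e-01  3.69914796e-04 -2.19928527e-04]
 [ 3.70018262e-04  9.99999821e-01 -4.70598728e-04]
 [ 2.19754406e-04 -4.70680062e-04 -9.99999865e-01]] 0.016532987550152638
```

View pics/w8z.png

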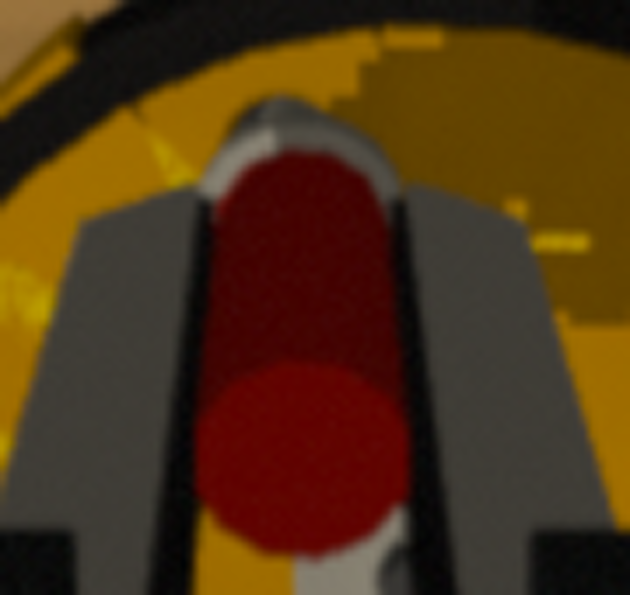

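View pics/side8z.png

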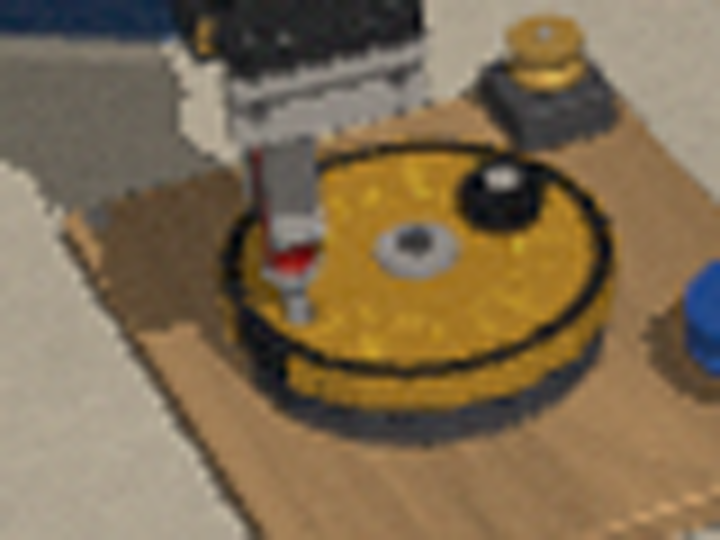

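```bash
cat > probe.py <<'E'
from rig import robot
from h import *
import sys
r=.0547
for psi in np.arange(float(sys.argv[1]),float(sys.argv[2])+1e-6,.045):
    robot.move_linear(P(psi,.1098,r),velocity=.025)
    hit=robot.move_linear(P(psi,.1040,r),velocity=.018,threshold=4)
    s=robot.get_state(); print(hit,end=' '); rep(s,psi)
    if s['ee_pos'][2]<.1066: print("FOUND?"); break
    robot.move_linear(P(psi,.1098,r),velocity=.025)
    s=robot.get_state()
    if np.linalg.norm(s['force'])>20: rep(s,psi); break
E
python3 probe.py .48 .75
```

```text
True t12.24 psi0.480 act0.464 r0.0546 z0.1075 Fr0.1 Ft-2.6 Fz6.2 M[-0.47 -0.26 -0.03]
True t12.99 psi0.525 act0.514 r0.0546 z0.1075 Fr0.3 Ft-1.0 Fz5.4 M[-0.49 -0.2  -0.01]
True t13.75 psi0.570 act0.560 r0.0545 z0.1074 Fr-0.1 Ft-3.3 Fz7.8 M[-0.58  0.01 -0.07]
True t14.53 psi0.615 act0.604 r0.0545 z0.1075 Fr0.2 Ft-2.1 Fz7.7 M[-0.55 -0.05  0.  ]
True t15.30 psi0.660 act0.649 r0.0545 z0.1075 Fr0.8 Ft-1.9 Fz6.3 M[-0.62 -0.04 -0.02]
True t16.07 psi0.705 act0.693 r0.0546 z0.1075 Fr1.1 Ft-2.7 Fz7.1 M[-0.63 -0.02 -0.01]
True t16.85 psi0.750 act0.737 r0.0546 z0.1075 Fr0.1 Ft-3.1 Fz6.8 M[-0.61 -0.03  0.02]
```

```bash
python3 probe.py .79 1.0
```

```text
True t17.63 psi0.790 act0.777 r0.0546 z0.1072 Fr-0.7 Ft-1.5 Fz6.8 M[-0.64  0.03 -0.01]
True t18.50 psi0.835 act0.826 r0.0548 z0.1048 Fr-0.7 Ft0.2 Fz0.8 M[ 0.22 -0.36 -0.  ]
FOUND?
```

Run:
```python
from rig import robot
from h import *
r=.0547; psi=.873
robot.move_linear(P(psi,.1060,r),velocity=.02); s=robot.get_state(); rep(s,psi)
hit=robot.move_linear(P(psi,.0985,r),velocity=.015,threshold=4); s=robot.get_state(); print(hit,end=' '); rep(s,psi)
```

```text
t18.82 psi0.873 act0.859 r0.0550 z0.1059 Fr-1.1 Ft-6.2 Fz-0.4 M[-1.69 -0.17 -0.06]
True t19.18 psi0.873 act0.855 r0.0548 z0.1018 Fr-1.8 Ft0.4 Fz0.6 M[-0.01 -0.36 -0.02]
```

Run:
```python
from rig import robot
from h import *
r=.0547; psi=.889
robot.move_linear(P(psi,.1022,r),velocity=.02); s=robot.get_state(); rep(s,psi)
hit=robot.move_linear(P(psi,.097,r),velocity=.012,threshold=5); s=robot.get_state(); print(hit,end=' '); rep(s,psi)
```

```text
t19.44 psi0.889 act0.874 r0.0549 z0.1021 Fr-1.1 Ft-6.6 Fz-1.1 M[-1.74 -0.26  0.02]
False t20.02 psi0.889 act0.874 r0.0548 z0.0969 Fr-0.4 Ft-5.5 Fz-0.6 M[-1.44 -0.26  0.03]
```

Run:
```python
from rig import robot
from h import *
r=.0547; psi=.889
hit=robot.move_linear(P(psi,.0922,r),velocity=.02,threshold=6); s=robot.get_state(); print(hit,end=' '); rep(s,psi)
if not hit:
    hit=robot.move_linear(P(psi,.0890,r),velocity=.012,threshold=5); s=robot.get_state(); print(hit,end=' '); rep(s,psi)
for n in ["wrist","side"]:
    f=robot.grab_frame(n); x=(280,210,370,295) if n=="wrist" else (250,150,330,210)
    cv2.imwrite(f"pics/{n}9z.png",cv2.resize(f[x[1]:x[3],x[0]:x[2],::-1],None,fx=7,fy=7,interpolation=cv2.INTER_CUBIC))
s=robot.get_state();rep(s,psi)
```

```text
False t20.42 psi0.889 act0.873 r0.0549 z0.0919 Fr-2.0 Ft-6.0 Fz-3.8 M[-1.38 -0.43  0.03]
True t20.62 psi0.889 act0.868 r0.0548 z0.0910 Fr-0.1 Ft-1.7 Fz1.7 M[-0.33 -0.22 -0.  ]
t20.73 psi0.889 act0.868 r0.0548 z0.0910 Fr-0.9 Ft-2.1 Fz3.1 M[-0.33 -0.18  0.03]
```

View pics/side9z.png

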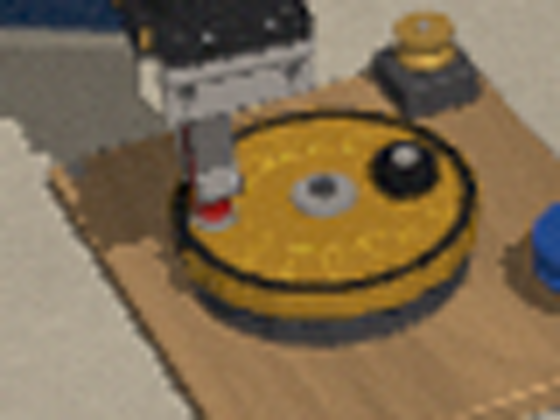

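View pics/wrist9z.png

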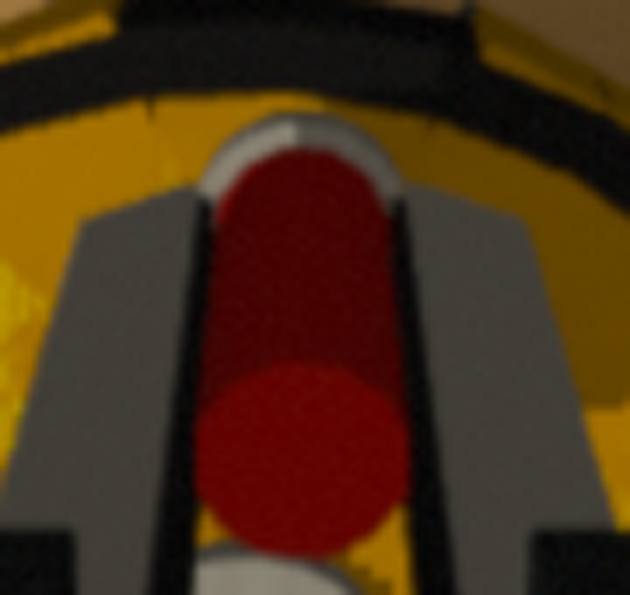

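Run:
```python
from rig import robot
from h import *
r=.0547; psi=.882
s=robot.get_state()
hit=robot.move_linear(P(psi,.0885,r),velocity=.012,threshold=6); s=robot.get_state(); print(hit,end=' '); rep(s,psi)
robot.pause(.2); s=robot.get_state(); rep(s,psi)
```

```text
True t20.93 psi0.882 act0.870 r0.0543 z0.0905 Fr1.2 Ft-4.7 Fz10.6 M[-0.64  0.4  -0.01]
t21.13 psi0.882 act0.870 r0.0543 z0.0906 Fr0.8 Ft-4.3 Fz10.4 M[-0.64  0.33  0.  ]
```

Run:
```python
from rig import robot
from h import *
r=.0546
for psi in [.874,.867,.860]:
    robot.move_linear(P(psi,.0903,r),velocity=.01); robot.pause(.1); s=robot.get_state(); rep(s,psi)
    f=s['force'][:2]
    a=PHI0-psi
    if f@np.array([np.sin(a),-np.cos(a)])>-1: break
```

```text
t21.48 psi0.874 act0.871 r0.0544 z0.0906 Fr-0.8 Ft-3.2 Fz7.6 M[-0.86 -0.03  0.01]
t21.83 psi0.867 act0.869 r0.0544 z0.0906 Fr-0.0 Ft-3.4 Fz6.1 M[-0.49 -0.04  0.01]
t22.18 psi0.860 act0.866 r0.0545 z0.0906 Fr0.2 Ft-0.9 Fz6.0 M[-0.07 -0.16 -0.01]
```

Run:
```python
from rig import robot
from h import *
robot.gripper_to(.04); s=robot.get_state(); rep(s,.86); print(s['opening'])
f=robot.grab_frame("wrist"); cv2.imwrite("pics/w10z.png",cv2.resize(f[200:300,260:390,::-1],None,fx=6,fy=6,interpolation=cv2.INTER_CUBIC))
f=robot.grab_frame("side"); cv2.imwrite("pics/side10z.png",cv2.resize(f[150:210,250:330,::-1],None,fx=7,fy=7,interpolation=cv2.INTER_CUBIC))
```

```text
t22.75 psi0.860 act0.860 r0.0546 z0.0903 Fr0.6 Ft0.4 Fz0.0 M[ 0.12 -0.12 -0.04]
0.03992360063410426
```

View pics/w10z.png

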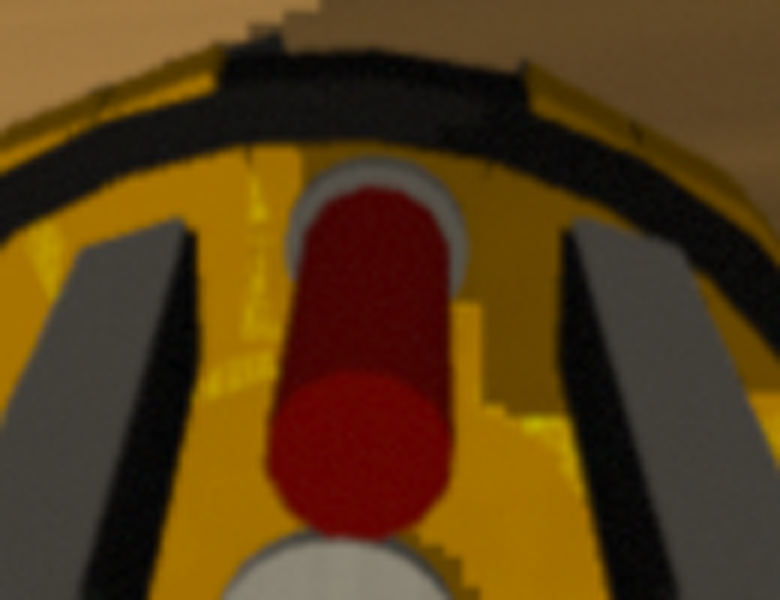

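View pics/side10z.png

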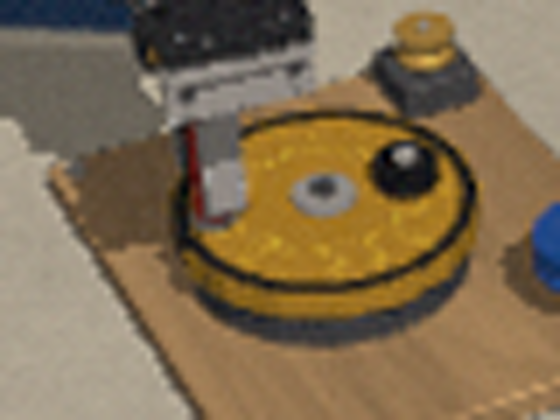

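Run:
```python
from rig import robot
from h import *
p=P(.86,.0903,.0546)
# centre fingers around pin a bit: open wider
robot.gripper_to(.07)
robot.move_linear([p[0],p[1],.15],velocity=.08,threshold=8); s=robot.get_state(); rep(s,.86)
robot.move_linear([p[0]+.045,p[1]-.01,.21],velocity=.12)
s=robot.get_state(); print(s['ee_pos'],s['force'])
ci=robot.camera_info("wrist"); f=robot.grab_frame("wrist"); cv2.imwrite("pics/w11.png",f[:,:,::-1]);np.save("ci11.npy",ci,allow_pickle=True)
cv2.imwrite("pics/w11z.png",cv2.resize(f[100:260,240:440,::-1],None,fx=3.7,fy=3.7,interpolation=cv2.INTER_CUBIC))
f=robot.grab_frame("side"); cv2.imwrite("pics/side11z.png",cv2.resize(f[140:220,240:340,::-1],None,fx=7,fy=7,interpolation=cv2.INTER_CUBIC))
f=robot.grab_frame("scene"); cv2.imwrite("pics/scene11.png",f[:,:,::-1])
```

```text
t24.40 psi0.860 act0.857 r0.0548 z0.1496 Fr0.7 Ft0.7 Fz-1.3 M[ 0.05 -0.04 -0.01]
[0.4955092 0.1692028 0.2093138] [ 0.07552848  1.00030454 -0.29203821]
```

View pics/w11z.png

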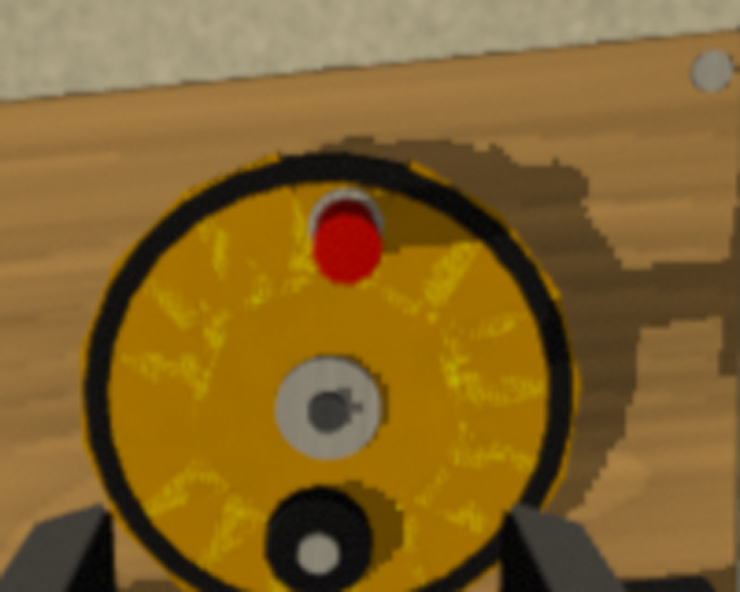

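View pics/side11z.png

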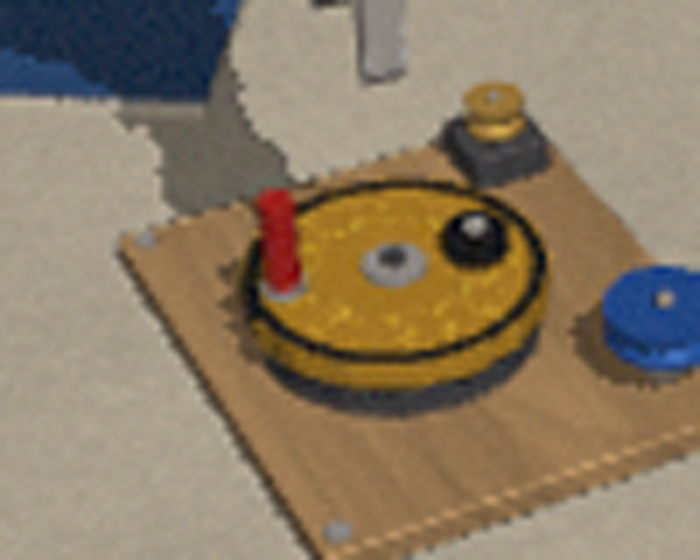

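View pics/scene11.png

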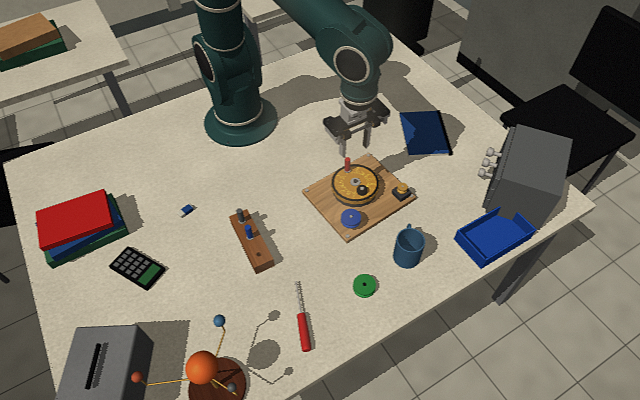

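Run:
```python
from rig import robot
from h import *
robot.pause(.5)
def blob(n,b):
    f=robot.grab_frame(n)[:,:,::-1].astype(int); c=f[b[1]:b[3],b[0]:b[2]]
    w=np.clip((c[:,:,2]-np.maximum(c[:,:,1],c[:,:,0])-40),0,120).astype(float)
    m=((c[:,:,2]>80)&(c[:,:,1]<60)&(c[:,:,0]<60)); ys,xs=np.nonzero(m)
    print(n,m.sum(),xs.min()+b[0],xs.max()+b[0],ys.min()+b[1],ys.max()+b[1]); return xs.mean()+b[0],ys.mean()+b[1]
a=blob("side",(260,150,310,200)); b=blob("scene",(325,140,365,190)); 
ci={n:robot.camera_info(n) for n in ("side","scene")}
print(a,b,tri([ci['side'],ci['scene']],[a,b]))
s=robot.get_state(); print(s['time'])
x=P(.86,0)
for n in ci: print(n,proj(ci[n],[x[0],x[1],.058]),proj(ci[n],[x[0],x[1],.083]),proj(ci[n],[x[0],x[1]-.002,.108]))
```

```text
side 70 276 282 167 181
scene 27 345 349 158 170
(np.float64(279.2714285714286), np.float64(173.85714285714286)) (np.float64(347.2962962962963), np.float64(164.66666666666666)) [0.4530237  0.17912667 0.08063579]
25.9333
side [279.53306082 179.63115232] [278.85035645 173.74808534] [278.32948014 168.03955896]
scene [346.86996137 168.39849907] [347.08019164 163.26349939] [346.75968113 158.23221529]
```

Run:
```python
from rig import robot
robot.sign_off(); print(robot.get_state()['time'])
```

```text
the job is handed in; nothing more can be done
the job is handed in; nothing more can be done
```

The wheel is turned back and held by the red pin alone. The job was handed in at about 26 s of the 72 s allowed.

- **What I did:** I took the pin from the stand, put it in the wheel hole and turned the wheel clockwise. I probed the plate lightly in small steps (vertical force 5–8 N) until the tip dropped into the lock hole at about 0.87 rad. I then pushed the pin down until the collar met the wheel. The grip height was 17.0 mm below where the tip had stood on the plate, which is the fully-home depth. The highest force I read was about 11 N.
- **Before letting go:** I eased back until the lock hole carried the spring load, with about 1 N left on the gripper. When I opened the gripper, the wheel stayed where it was.
- **Last checks:** Pictures taken after backing away show the collar on the wheel and the wheel still held. In the scene picture the other things look to be where they were. From the cameras, the middle of the handle is at 0.081 m against 0.083 m nominal, within their error of about 2 mm.
- **What was not perfect:** The spring makes the released pin lean about 2–3° in its hole clearance. The collar probably touches along one side, with a gap of up to about 1 mm on the other.

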